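# Fit the D-bore riser on the spray turntable

## Robot

A 6-joint arm with a two-finger parallel gripper is mounted at the origin on a cart in front of the work surface, level with it; the furniture and walls round the work are solid. World frame = base frame: x ahead of the robot, y to its left, z up, the work surface at z = 0. Lengths are in mm, angles in rad, forces in N, time in s.
With the tool pointing down it reaches from about 275 to 750 mm from the base axis. Payload 10.2 kg.
Tool frame: the origin (TCP) lies midway between the tips of the shut fingers; the grasp point (between the pads) lies 19 mm behind it (ctrl.grip_depth is the distance from the TCP to the grasp point, in mm); y points along the fingers, x is the direction in which the jaws open and shut, and the axes are right-handed (so a half turn about y gives the same grasp; the last joint's range is limited). The gripper opens to 85 mm and grips with 20 to 120 N. Pads are 22 mm wide; open, the fingers measure 114 mm over their backs; the gripper's body (76 mm by 85 mm) begins 54 mm behind the grasp point. The pads swing forward as they close: fully open they stand 13 mm farther back than shut.
Start: joints at [0.98, 0.313, 1.498, -0, 1.331, -0.223], TCP at [188.784, 489.89, 231.294] pointing down, gripper open.
Joint ranges: [-2.94, 2.94], [-0.97, 2.17], [0.19, 2.56], [-1.23, 4.37], [0.02, 3.11], [-2.88, 2.88]. Speed limits (rad/s): [2.39, 2.39, 3.01, 3.14, 3.14, 3.14].

## Interface

Orientations are given as a unit quaternion [w, x, y, z].
In Python, from rig import ctrl gives the robot as it stands. The module is installed in compiled form; this text tells all that it offers.
- The arm moves only by the tool drive_tool, never from a script. Its arguments are lists of equal length, an entry for each row: "gripper": the closure, from 0 (fully open) to 1 (shut); "offset": the shift along the tool's x, y, z in m, a list of three; "turn": the turn about the tool's y in degrees. In form: {"gripper": [gripper, ...], "offset": [[tx, ty, tz], ...], "turn": [turn, ...]}. A call has 1 to 20 rows; each row shifts and turns the commanded pose from where the row before left it, along the tool's axes as they then stand; what a row does not reach is not made up. A row lasts 1/12 s, in which the tool goes at most 41.7 mm and 7.16 degrees, less where a joint would pass 70% of its speed; a pose out of reach is approached as far as the arm can. A call is refused whole if a number of a shift passes 0.0417 or a number of a turn 7.16, either way. A call with a gripper value outside its range is refused whole. The fingers move at their own pace and stop on an object; "force" is the grip in N (left out, the last holds). Time passes only in rows, so rows that do not move let the fingers close. It gives the time, the measured TCP pose, the force and the opening at its end, in the units of the state.
- ctrl.sense(): the state, without advancing time (a new reading comes with each control period).
- ctrl.capture(name): name is "scene" or "top"; returns (picture, depth): 384x512x3 uint8, red, green, blue; 384x512 float32, mm along the optical axis (not along the pixel's ray), 0 where there is no reading.
- ctrl.camera_params(name): a dict with "fovy" (degrees; the focal length in pixels is half the picture's height over the tangent of half this angle, whatever the lens; pixels are square), "cx", "cy" (the principal point, pixels), "view" (4x4, takes a point from world to camera coordinates). Camera axes: x right, y down, z forward; pixel columns grow to the right and rows downward; lengths in mm; the calibration is good to about 2 mm. A picture is of the moment at which its call begins. camera_params takes no time and is no camera call.
- ctrl.finish_job(): hands the job in, once; it reports no verdict.
Trained networks look in the newest picture that a camera, given by its name, has taken for a name from the list of things; names that differ only in an ending like _2 or _b are one class to them, and where a whole thing is asked for, a point or a joint stands for the part that bears it (a point fixed in the world has none). Each returns a list of dicts, best first, with "score" (0 to 1); they miss things now and then, are a little off and sometimes report something else, mostly with a low value. They report only what shows in the picture. A call takes as long as a camera call. They do not tell look-alikes from the thing itself.
- ctrl.boxes_of(camera, query): "centre" ([x, y, z] in mm, in the coordinates of the camera as it stood for that picture, good to about 4 mm: the middle of the surface that is visible of it).
- ctrl.regions_of(camera, query): "mask" (384x512 bool, what is visible of it).
- ctrl.pinpoint(camera, query): "centre" ([x, y, z] in mm, in the coordinates of the camera as it stood for that picture, good to about 4 mm: a listed point, or the origin of a listed thing).
The state is a dict: "time_s": time; "joints": joint angles; "dq": joint speeds; "tau": joint torques, N m; "eef_pos": TCP position; "ee_rot": TCP orientation; "force": force on the tool from outside, world axes, zero at the start; "wrist_torque": the same for the moment, N m; "grip_width": opening from 0.0 (shut) to 1.0 (fully open).
Only numpy, scipy, OpenCV 4.12 (cv2) and the standard library are available. Lean on these libraries where they do the work, as an engineer would, in place of code of your own. Each camera call takes 0.05 s, during which the arm holds its last target.

## Task

Get the spray turntable ready: pick up the blue riser, turn it so that the flat of its D-shaped bore matches the flat on the spindle, and lower it onto the spindle until it sits fully home on the shoulder, then let go. Leave the yellow riser with the square bore where it stands; it belongs to another turntable.

Things in the scene. Friction and masses are not known exactly. Their poses are not given: they have to be found in the camera images.
- d_riser_center (a point): Centre (on the axis, 25 mm above the underside) of the blue plastic riser, loose, upright on the table: round collar, 52 mm outside, 50 mm high, 0.15 kg, D-shaped through bore (34 mm diameter, flat 10.5 mm from the axis). +x points from the axis to the bore's flat, +z up. On the +x side a tongue (14 mm wide, 9 mm high, 45 mm from axis to end) sticks out at the foot, with a white line.
- spindle_seat (a point): Point on the spindle's axis at the level of the shoulder (64 mm diameter, 40 mm above the table) on which a riser rests; home, the riser's centre is 25 mm above it. +x points from the axis to the spindle's flat, +z up. The turntable is fixed and does not turn: grey round foot, 180 mm diameter, dark bearing housing; a white line on both marks the +x side.
- spindle_tip (a point): Centre of the top of the turntable's upright steel spindle, 44 mm above the shoulder; axes as spindle_seat. D-section, 30 mm diameter, flat 8 mm from the axis on the +x side; the topmost 14 mm taper to half that size. The blue riser goes down only with its +x the same way as the spindle's +x, within about 10 degrees.
- square_riser_center (a point): Centre (on the axis, 25 mm above the underside) of the yellow plastic riser, loose, upright on the table: outside as the blue one, but with a 22 mm square bore, so it does not fit this spindle. To be left alone. Its +x points to its tongue, +z up.
Not all that is in view belongs to the job. There is more than one size of the part that bears d_riser_center; the job needs the larger.

How it is judged (in metres and radians):
At the end, for the whole second after the job is handed in: The blue riser rests on the shoulder (its centre no more than 29 mm above it, within 8 mm of the spindle's axis, upright within 0.1 rad), its flat with the spindle's flat within 0.45 rad, and the yellow riser is within 30 mm of where it started (horizontal distance between d_riser_center and spindle_seat below 0.008 m and z of d_riser_center in the frame of spindle_seat between 0.02 and 0.029 m and angle between the x axis of d_riser_center and the x axis of spindle_seat, either way round below 0.45 rad and angle between d_riser_center's own z axis and vertical below 0.1 rad and distance of square_riser_center from where it was at the start of the episode below 0.03 m); the robot touches nothing.
It fails at once if the yellow riser is moved more than 30 mm (distance of square_riser_center from where it was at the start of the episode above 0.03 m).
It also fails if it takes over 40 s, if anything falls off the work surface, if the arm or the gripper's body presses on something with over 40 N, if the wrist force passes 120 N, or if a joint passes its speed limit or range.

## Working session

There is one attempt and no reset: what is moved stays moved. The work goes in short steps, Python scripts to look and compute and a tool call to move; the robot and the scene stay as the last step left them, time stands still between calls to the robot, and variables do not carry over. Pictures are saved under pics/ and viewed, and the job is handed in when it is done.

Besides the shell and the picture viewer there is one more tool, called by a JSON object that holds its "name" and its "arguments". drive_tool: Moves the arm, as the interface text tells. Its arguments: {"type":"object","properties":{"gripper":{"type":"array","items":{"type":"number"}},"offset":{"type":"array","items":{"type":"array","items":{"type":"number"}}},"turn":{"type":"array","items":{"type":"number"}},"force":{"type":"number"}},"required":["gripper","offset","turn"]}

```bash
mkdir -p pics; cat > h.py <<'E'
from rig import ctrl
import numpy as np, cv2
def cam(n):
    p=ctrl.camera_params(n); f=192/np.tan(np.radians(p['fovy'])/2)
    return f,p['cx'],p['cy'],np.array(p['view'])
def world(n,c):
    V=cam(n)[3]; return (np.linalg.inv(V)@np.r_[c,1])[:3]
def cloud(n,d):
    f,cx,cy,V=cam(n); v,u=np.mgrid[:384,:512]
    P=np.stack([(u-cx)/f*d,(v-cy)/f*d,d],-1)
    I=np.linalg.inv(V); return P@I[:3,:3].T+I[:3,3]
def pix(n,w):
    f,cx,cy,V=cam(n); c=V[:3,:3]@w+V[:3,3]; return f*c[0]/c[2]+cx,f*c[1]/c[2]+cy
E
python3 - <<'E'
from h import *
print(ctrl.sense())
for n in ['scene','top']:
    im,d=ctrl.capture(n); np.savez(f'{n}.npz',im=im,d=d)
    cv2.imwrite(f'pics/{n}0.png',im[:,:,::-1])
    print(n,cam(n))
    for q in ['d_riser_center','spindle_seat','spindle_tip','square_riser_center']:
        for r in ctrl.pinpoint(n,q): 
            w=world(n,r['centre']); print(n,q,r['score'],w.round(1),np.round(pix(n,w)))
E
```

```text
{'time_s': 0.0, 'joints': array([ 9.79589259e-01,  3.13458721e-01,  1.49846062e+00,  8.07548488e-06,
        1.33102052e+00, -2.23389092e-01]), 'dq': array([ 0.00047968, -0.00088822, -0.00193291,  0.00040032, -0.00050189,
        0.00015031]), 'tau': array([ 4.04262273e-04, -4.12271583e+01, -2.59735537e+01, -1.57757595e-04,
        4.34998336e-03, -3.64360812e-05]), 'eef_pos': array([188.62920989, 489.65322872, 230.72176158]), 'ee_rot': array([-0.58283219,  0.5831787 ,  0.39968682, -0.4005742 ]), 'force': array([ 0.14616358,  0.05879539, -0.37544421]), 'wrist_torque': array([ 0.00585528, -0.0105275 , -0.00822951]), 'grip_width': 0.9997606133922464}
scene (np.float64(488.23710473371256), 259.03753069881054, 195.13059457710764, array([[ 6.77138067e-01, -7.35738994e-01, -1.31214051e-02,
        -2.49515904e+02],
       [-5.13686506e-01, -4.59853837e-01, -7.24334606e-01,
         4.01277461e+02],
       [ 5.26887286e-01,  4.97214824e-01, -6.89323732e-01,
         7.81916109e+02],
       [ 0.00000000e+00,  0.00000000e+00,  0.00000000e+00,
         1.00000000e+00]]))
scene d_riser_center 0
[... 319 characters left out ...]
44, 185.0378953008653, array([[-7.31778543e-03, -9.99963315e-01,  4.45186228e-03,
         1.41230234e+02],
       [-9.84119756e-01,  6.41209686e-03, -1.77389939e-01,
         5.30936435e+02],
       [ 1.77354886e-01, -5.67926713e-03, -9.84130576e-01,
         9.24949593e+02],
       [ 0.00000000e+00,  0.00000000e+00,  0.00000000e+00,
         1.00000000e+00]]))
top d_riser_center 0.76 [585.7 256.2  24.7] [205. 164.]
top d_riser_center 0.67 [669.2 184.8  15.5] [236. 130.]
top d_riser_center 0.29 [495.9  11.   42.1] [314. 201.]
top spindle_seat 0.65 [496.4  12.3  46.6] [314. 200.]
top spindle_tip 0.97 [492.4  12.7  84.3] [316. 200.]
top square_riser_center 0.87 [421.6 283.3  26.8] [192. 236.]
```

```bash
python3 - <<'E'
import cv2
a=cv2.imread('pics/scene0.png');b=cv2.imread('pics/top0.png')
cv2.imwrite('pics/scene0b.png',cv2.resize(a,(800,600)))
cv2.imwrite('pics/top0b.png',cv2.resize(b,(800,600)))
cv2.imwrite('pics/top0c.png',cv2.resize(b[95:275,150:390],(800,600),interpolation=cv2.INTER_CUBIC))
E
```

```text
(no output)
```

View pics/scene0b.png

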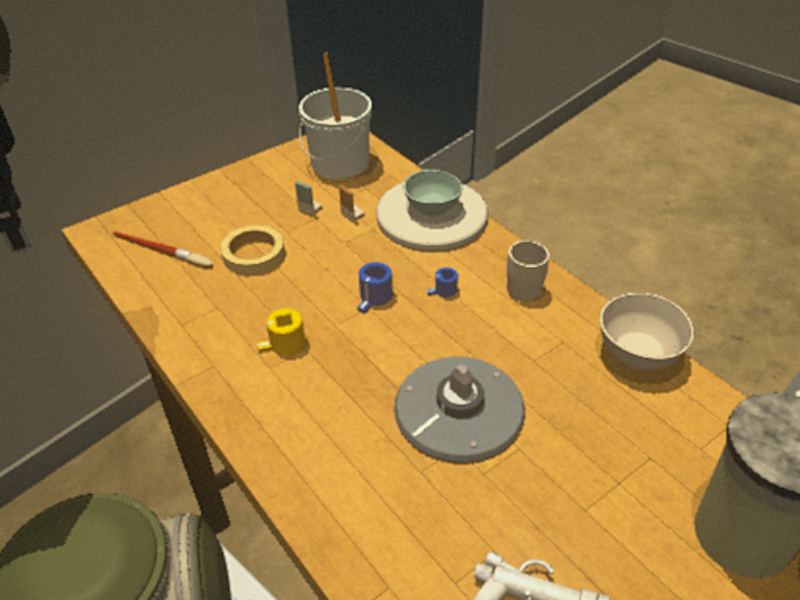

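View pics/top0c.png

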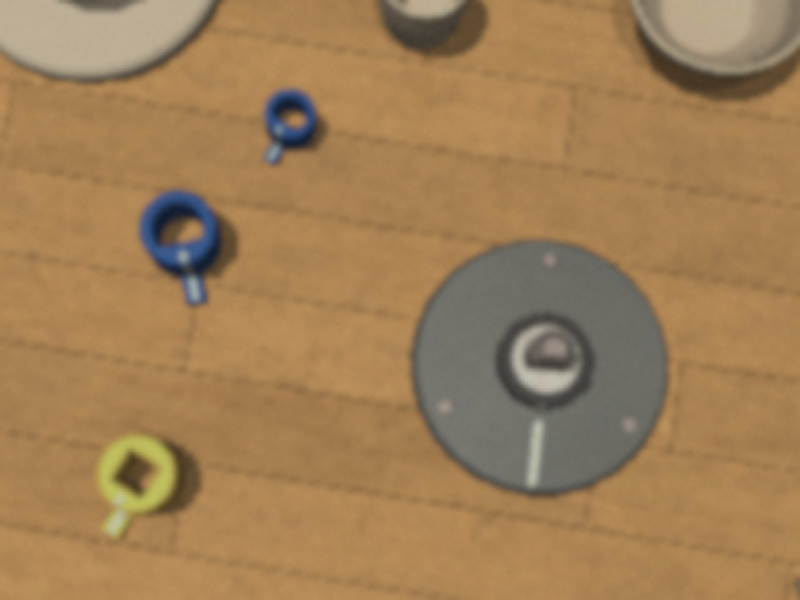

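View pics/top0b.png

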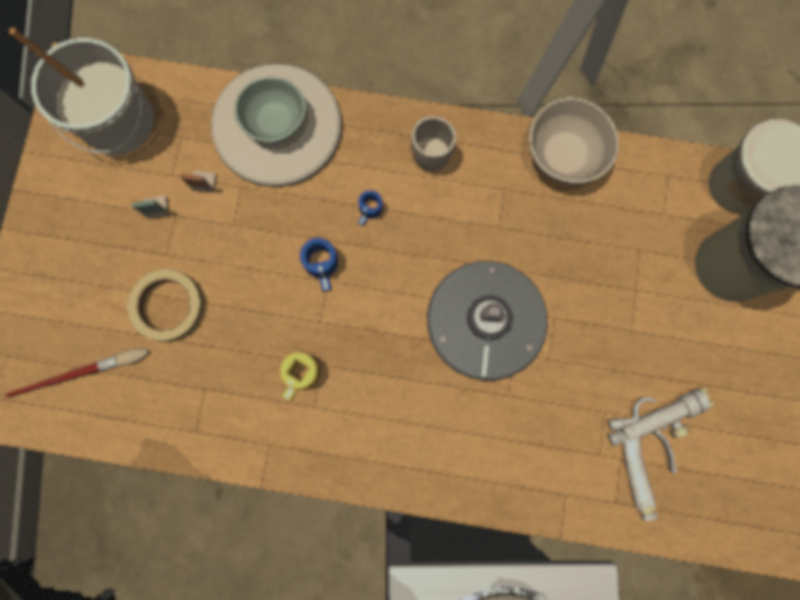

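```bash
python3 - <<'E'
from h import *
from scipy.optimize import least_squares
from scipy.spatial.transform import Rotation as R
print('R\n',R.from_quat(np.roll(ctrl.sense()['ee_rot'],-1)).as_matrix().round(3))
for n in ['top','scene']:
    z=np.load(n+'.npz'); im=z['im'].astype(int); d=z['d']; P=cloud(n,d)
    r,g,b=im[...,0],im[...,1],im[...,2]
    blue=(b>r*1.6)&(b>g*1.3)
    yel=(r>b*1.8)&(g>r*0.85)
    for nm,c,m in [('blue',(585,257),blue),('small',(668,182),blue),('yel',(422,286),yel)]:
        dd=np.hypot(P[...,0]-c[0],P[...,1]-c[1])
        s=m&(dd<70)&(d>0)
        Z=P[...,2][s]; 
        rim=s&(P[...,2]>np.percentile(Z,97)-6)
        q=P[rim]
        # midradius fit for ring: use outer hull -> minEnclosingCircle
        (x,y),rad=cv2.minEnclosingCircle(q[:,:2].astype(np.float32))
        low=(d>0)&(dd<60)&(dd>30)&(P[...,2]>4)&(P[...,2]<16)
        t=P[low]
        print(n,nm,'rim z',np.percentile(Z,[50,90,97]).round(1),'circ',round(x,1),round(y,1),round(rad,1),len(q),
          'tongue mean',t.mean(0).round(1) if len(t) else None,len(t), 'ang',np.degrees(np.arctan2(t[:,1].mean()-y,t[:,0].mean()-x)).round(1))
    # spindle
    dd=np.hypot(P[...,0]-494,P[...,1]-11)
    for lo,hi in [(35,48),(52,70),(70,82),(82,95)]:
        s=(dd<45)&(P[...,2]>lo)&(P[...,2]<hi); q=P[s]
        if len(q)>3:
            (x,y),rad=cv2.minEnclosingCircle(q[:,:2].astype(np.float32)); print(n,lo,len(q),q.mean(0).round(1),round(x,1),round(y,1),round(rad,1))
    foot=(np.hypot(P[...,0]-494,P[...,1]-11)<110)&(P[...,2]>6)&(P[...,2]<30)
    q=P[foot];(x,y),rad=cv2.minEnclosingCircle(q[:,:2].astype(np.float32));print('foot',len(q),np.percentile(q[:,2],50),x,y,rad)
    w=foot&(im.min(-1)>130)
    q=P[w]; 
    if len(q): 
        vx,vy,x0,y0=cv2.fitLine(q[:,:2].astype(np.float32),cv2.DIST_L2,0,.01,.01).ravel(); print('line',len(q),q.mean(0).round(1),np.degrees(np.arctan2(vy,vx)))
E
```

```text
R
 [[ 0.36  -0.    -0.933]
 [ 0.933 -0.     0.36 ]
 [-0.    -1.     0.   ]]
top blue rim z [49.4 52.  52.9] circ 580.8 257.6 25.3 199 tongue mean [563.5 252.9   7.3] 82 ang -164.7
top small rim z [33.6 36.4 37.2] circ 665.1 182.8 17.5 75 tongue mean [664.9 190.6   5. ] 44 ang 91.5
top yel rim z [49.6 52.2 53.2] circ 417.6 282.4 25.8 300 tongue mean [401.4 294.5   7.7] 86 ang 143.3
top 35 486 [489.9  13.4  40.3] 492.1 11.8 32.0
top 52 22 [487.4  16.3  60.3] 491.9 11.9 14.9
top 70 79 [493.8  13.3  75.6] 492.3 12.2 15.0
top 82 43 [493.   11.5  84.6] 492.6 11.2 8.5
foot 4025 18.91363180473013 501.1988220214844 11.555071830749512 97.72798156738281
line 77 [434.8  23.   20.2] 49.580994
scene blue rim z [47.9 50.5 51.5] circ 579.8 257.9 26.0 105 tongue mean [547.2 249.9   7.5] 44 ang -166.2
scene small rim z [31.6 34.6 35.1] circ 664.4 181.8 18.1 54 tongue mean [639.2 193.5   5.7] 4 ang 155.1
scene yel rim z [48.1 50.2 51.4] circ 417.3 282.7 24.6 125 tongue mean [394.7 279.7   9.1] 97 ang -172.4
scene 35 415 [484.7   6.8  38.9] 490.8 10.7 32.0
scene 52 96 [486.9   7.5  61.6] 489.9 10.9 15.2
scene 70 74 [489.8   8.1  76. ] 492.1 10.7 13.0
scene 82 24 [491.5  10.3  83. ] 489.9 11.2 8.4
foot 3660 16.879496164899592 490.17401123046875 10.34795093536377 89.39346313476562
line 170 [464.8  21.   17.7] 20.133234
```

```bash
python3 - <<'E'
from h import *
def ray(n,u,v,z):
    f,cx,cy,V=cam(n);I=np.linalg.inv(V);r=I[:3,:3]@[(u-cx)/f,(v-cy)/f,1];o=I[:3,3];return o+r*(z-o[2])/r[2]
A=lambda d:np.degrees(np.arctan2(d[1],d[0])).round(1)
for n in ['top','scene']:
    im=np.load(n+'.npz')['im']
    out=[]
    for c,z,nm in [((580,257.7),50,'b'),((492,11.3),40,'s')]:
        # rectified view of plane
        zz=9 if nm=='b' else 18
        S=4 if nm=='b' else 2.4
        H=[];
        src=[];dst=[]
        for dx,dy in [(-70,-70),(70,-70),(70,70),(-70,70)]:
            k=1 if nm=='b' else 100/70
            src.append(pix(n,np.array([c[0]+dx*k,c[1]+dy*k,zz])))
            dst.append([200-dy*200/70,200-dx*200/70])
        M=cv2.getPerspectiveTransform(np.float32(src),np.float32(dst))
        w=cv2.warpPerspective(im[:,:,::-1].copy(),M,(400,400),flags=cv2.INTER_CUBIC)
        out.append(w)
        g=w.astype(int).min(-1); hsv=cv2.cvtColor(w,cv2.COLOR_BGR2HSV)
        v,u=np.mgrid[:400,:400]; rr=np.hypot(u-200,v-200)
        if nm=='b': m=(hsv[...,0]>95)&(hsv[...,0]<130)&(hsv[...,1]>90)&(rr>100)&(rr<126); m|=(g>105)&(rr>100)&(rr<122)
        else: m=(g>np.percentile(g[rr<170],95)+8)&(rr>85)&(rr<180)
        m&=v>200
        ang=np.degrees(np.arctan2(-(u[m]-200),-(v[m]-200)))
        print(n,nm,m.sum(),'median ang',np.median(ang).round(1),np.percentile(ang,[5,95]).round(1))
        w[m]=(0,0,255) if nm=='x' else w[m]
        o=w.copy(); o[m]=(0,0,255); out.append(o)
    cv2.imwrite(f'pics/rect_{n}.png',cv2.resize(np.vstack([np.hstack(out[:2]),np.hstack(out[2:])]),(600,600)))
E
```

```text
top b 423 median ang -170.0 [-178.9 -163.9]
top s 1080 median ang 172.8 [169.6 176. ]
scene b 1043 median ang -168.0 [-178.1 -158.2]
scene s 1281 median ang 171.4 [111.7 174.6]
```

View pics/rect_top.png

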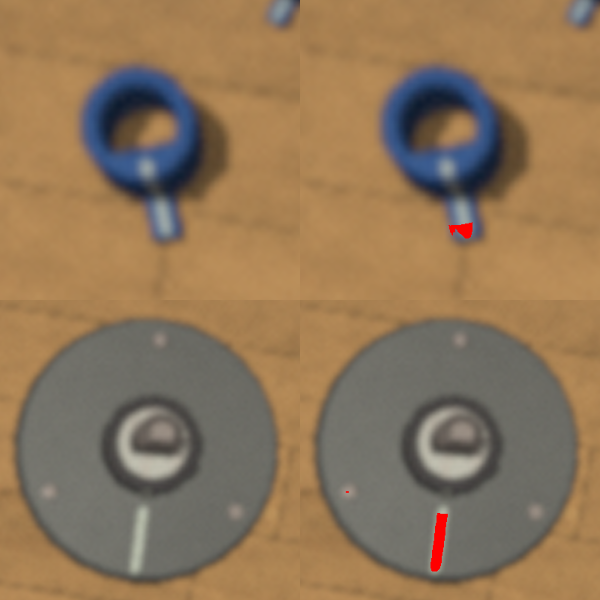

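View pics/rect_scene.png

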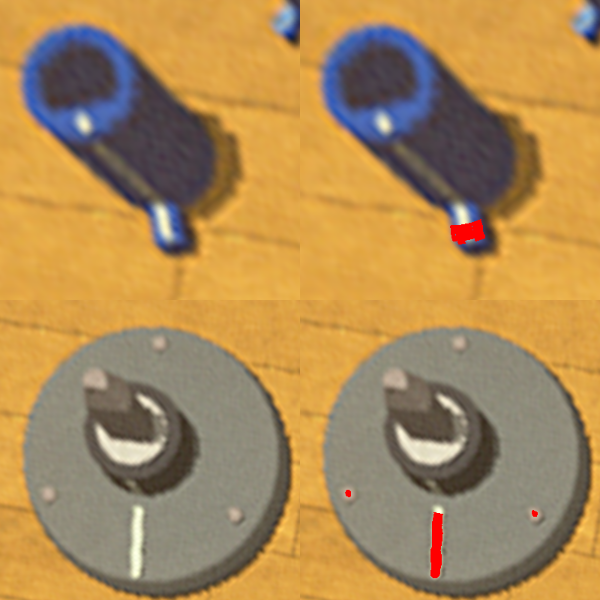

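The candidates are the larger blue riser at top px (205,164), with its rim at z≈51 and radius about 26, and the small blue one at (236,130), with its rim at z≈36 and radius about 18. The larger one fits the 52 × 50 mm description and the crop confirms it. The yellow riser at (192,236) stays where it is. The blue tongue points at about 194° and the spindle flat at about 173.5°.

{"name": "drive_tool", "arguments": {"gripper": [0, 0, 0, 0, 0, 0, 0, 0, 0, 0, 0, 0, 0, 0, 0, 0, 0, 0, 0, 0], "offset": [[-0.0058, 0.0093, -0.0345], [-0.0058, 0.0093, -0.0345], [-0.0058, 0.0093, -0.0345], [-0.0058, 0.0093, -0.0345], [-0.0058, 0.0093, -0.0345], [-0.0058, 0.0093, -0.0345], [-0.0058, 0.0093, -0.0345], [-0.0058, 0.0093, -0.0345], [-0.0058, 0.0093, -0.0345], [-0.0058, 0.0093, -0.0345], [-0.0058, 0.0093, -0.0345], [-0.0058, 0.0093, -0.0345], [-0.0058, 0.0093, -0.0345], [0, 0, 0], [0, 0, 0], [0, 0, 0], [0, 0, 0], [0, 0, 0], [0, 0, 0], [0, 0, 0]], "turn": [0, 0, 0, 0, 0, 0, 0, 0, 0, 0, 0, 0, 0, -7, -7, -7, -7, -7, 0, 0]}}

```text
time_s: 2.17
eef_pos: [580.2, 258.3, 110.3]
ee_rot: [0.437, -0.437, -0.556, 0.556]
force: [-0.1, 0.1, 0.3]
grip_width: 0.996
```

{"name": "drive_tool", "arguments": {"gripper": [0, 0, 0, 0, 0, 0, 0, 1, 1, 1, 1, 1, 1, 1, 1, 1], "offset": [[0, 0.025, 0], [0, 0.025, 0], [0, 0.02, 0], [0, 0.015, 0], [0, 0.01, 0], [0, 0.005, 0], [0, 0, 0], [0, 0, 0], [0, 0, 0], [0, 0, 0], [0, 0, 0], [0, 0, 0], [0, 0, 0], [0, 0, 0], [0, 0, 0], [0, 0, 0]], "turn": [0, 0, 0, 0, 0, 0, 0, 0, 0, 0, 0, 0, 0, 0, 0, 0], "force": 40}}

```text
time_s: 3.5
eef_pos: [580.7, 258.4, 11.6]
ee_rot: [-0.435, 0.436, 0.557, -0.556]
force: [-1.7, -0.6, 6.2]
grip_width: 0.603
```

{"name": "drive_tool", "arguments": {"gripper": [1, 1, 1, 1, 1, 1, 1, 1, 1, 1, 1, 1, 1, 1, 1, 1, 1, 1], "offset": [[0, -0.015, 0], [0, -0.03, 0], [0, -0.03, 0], [0, -0.03, 0], [0, -0.015, 0], [-0.0274, 0, 0.0181], [-0.0274, 0, 0.0181], [-0.0274, 0, 0.0181], [-0.0274, 0, 0.0181], [-0.0274, 0, 0.0181], [-0.0274, 0, 0.0181], [-0.0274, 0, 0.0181], [-0.0274, 0, 0.0181], [0, 0, 0], [0, 0, 0], [0, 0, 0], [0, 0, 0], [0, 0, 0]], "turn": [0, 0, 0, 0, 0, 0, 0, 0, 0, 0, 0, 0, 0, 6.8, 6.8, 6.9, 0, 0]}}

```text
time_s: 5.0
eef_pos: [492.3, 10.7, 130.4]
ee_rot: [0.527, -0.527, -0.471, 0.471]
force: [0.6, -0.7, -2.1]
grip_width: 0.599
```

```bash
python3 - <<'E'
from h import *
s=ctrl.sense(); print(s['eef_pos'],s['joints'].round(2),s['grip_width'],s['force'])
for n in ['scene','top']:
    im,d=ctrl.capture(n); np.savez(f'{n}1.npz',im=im,d=d)
    for r in ctrl.pinpoint(n,'d_riser_center'): w=world(n,r['centre']);print(n,r['score'],w.round(1),np.round(pix(n,w)))
    u,v=pix(n,np.array([492,11,90])); u=int(u);v=int(v)
    c=im[max(v-75,0):v+75,max(u-100,0):u+100,::-1]
    cv2.imwrite(f'pics/{n}1.png',cv2.resize(c,(800,600),interpolation=cv2.INTER_CUBIC)); print(u,v)
E
```

```text
[492.28208641  10.67255352 130.36423181] [-0.22  0.35  1.73 -0.    1.06 -1.68] 0.598697373493174 [ 0.61605179 -0.7214488  -2.06900992]
scene 0.92 [492.9   5.4 143. ] [300. 217.]
295 233
top 0.77 [670.8 185.3  13.3] [236. 130.]
317 199
```

View pics/scene1.png

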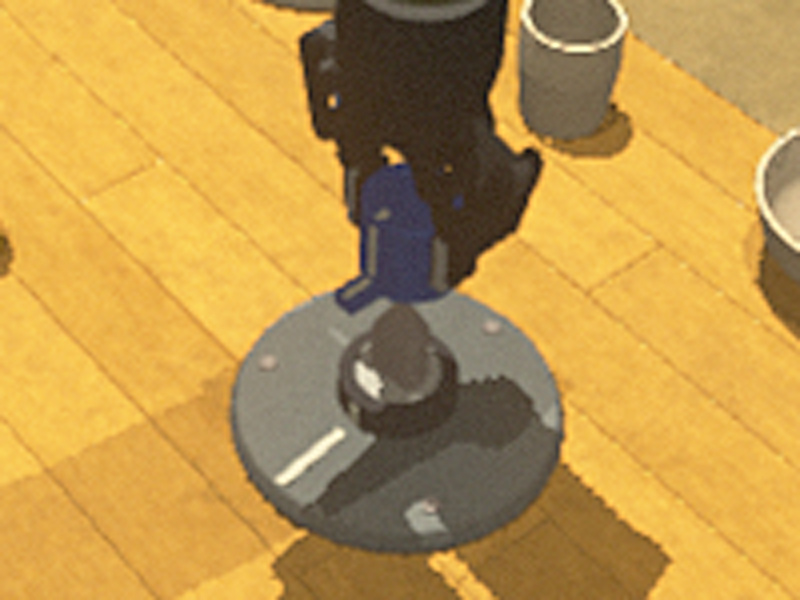

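View pics/top1.png

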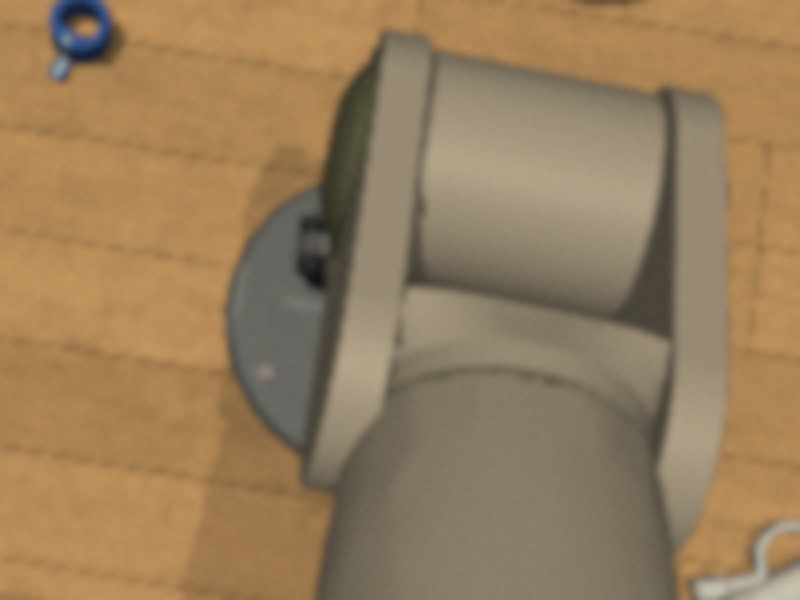

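```bash
python3 - <<'E'
from h import *
n='scene'
im=np.load('scene1.npz')['im'][:,:,::-1].copy()
u0,v0=[int(a) for a in pix(n,np.array([492,11,130]))]
K=10;w=cv2.resize(im[v0-30:v0+30,u0-40:u0+40],None,fx=K,fy=K,interpolation=cv2.INTER_CUBIC)
w=cv2.convertScaleAbs(w,alpha=2)
c=np.array([492.3,10.7])
for a,col in [(163.5,(0,0,255)),(173.5,(0,255,0)),(183.5,(255,255,0))]:
    t=np.radians(a); e=np.array([np.cos(t),np.sin(t)]); 
    p=[tuple(int(K*(q-o)) for q,o in zip(pix(n,np.r_[c+e*r,127.8]),(u0-40,v0-30))) for r in (26,45)]
    cv2.line(w,*p,col,1); 
cv2.imwrite('pics/t1.png',w)
E
```

```text
(no output)
```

View pics/t1.png

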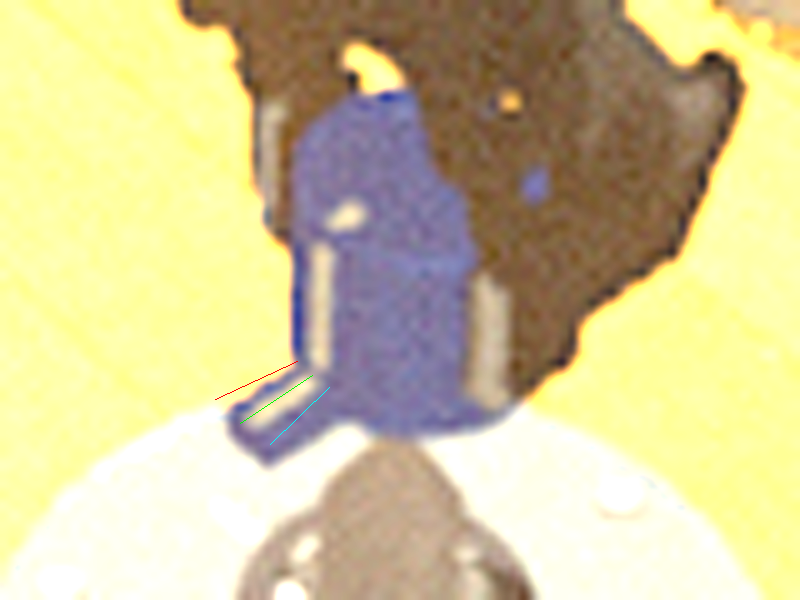

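{"name": "drive_tool", "arguments": {"gripper": [1, 1, 1, 1, 1, 1, 1, 1, 1, 1, 1, 1], "offset": [[0, 0.01, 0], [0, 0.01, 0], [0, 0.01, 0], [0, 0.005, 0], [0, 0.004, 0], [0, 0.004, 0], [0, 0.004, 0], [0, 0.003, 0], [0, 0.003, 0], [0, 0.003, 0], [0, 0, 0], [0, 0, 0]], "turn": [1.5, 0, 0, 0, 0, 0, 0, 0, 0, 0, 0, 0]}}

```text
time_s: 6.2
eef_pos: [492.0, 11.6, 74.0]
ee_rot: [0.535, -0.533, -0.464, 0.463]
force: [-0.1, 7.5, -5.0]
grip_width: 0.604
```

{"name": "drive_tool", "arguments": {"gripper": [1, 1, 1, 1, 1, 1, 1, 1], "offset": [[0.001, 0, 0], [0, 0.003, 0], [0, 0.003, 0], [0, 0.003, 0], [0, 0.003, 0], [0, 0.003, 0], [0, 0.003, 0], [0, 0, 0]], "turn": [0, 0, 0, 0, 0, 0, 0, 0]}}

```text
time_s: 6.87
eef_pos: [492.2, 11.9, 55.7]
ee_rot: [0.534, -0.534, -0.463, 0.464]
force: [0.3, 4.6, -5.3]
grip_width: 0.604
```

{"name": "drive_tool", "arguments": {"gripper": [1, 1, 1, 1, 1, 1], "offset": [[0, 0.002, 0], [0, 0.001, 0], [0, 0.001, 0], [0, 0.0005, 0], [0, 0, 0], [0, 0, 0]], "turn": [0, 0, 0, 0, 0, 0]}}

```text
time_s: 7.37
eef_pos: [492.4, 11.8, 51.8]
ee_rot: [0.534, -0.534, -0.464, 0.464]
force: [-2.8, 5.1, 0.7]
grip_width: 0.601
```

{"name": "drive_tool", "arguments": {"gripper": [0, 0, 0, 0, 0, 0, 0, 0, 0, 0, 0, 0, 0, 0], "offset": [[0, 0, 0], [0, 0, 0], [0, 0, 0], [0, 0, 0], [0, 0, 0], [0, 0, 0], [0, 0, 0], [0, 0, 0], [0, -0.01, 0], [0, -0.03, 0], [0, -0.04, 0], [0, -0.04, 0], [0, -0.04, 0], [0, -0.02, 0]], "turn": [0, 0, 0, 0, 0, 0, 0, 0, 0, 0, 0, 0, 0, 0]}}

```text
time_s: 8.53
eef_pos: [493.4, 11.6, 237.5]
ee_rot: [-0.532, 0.536, 0.465, -0.462]
force: [0.4, -0.3, 0.3]
grip_width: 1.001
```

{"name": "drive_tool", "arguments": {"gripper": [0, 0, 0, 0, 0, 0, 0], "offset": [[-0.035, 0, 0], [-0.035, 0, 0], [-0.035, 0, 0], [-0.035, 0, 0], [-0.035, 0, 0], [-0.035, 0, 0], [0, 0, 0]], "turn": [0, 0, 0, 0, 0, 0, 0]}}

```text
time_s: 9.12
eef_pos: [462.0, -201.1, 232.5]
ee_rot: [-0.535, 0.536, 0.462, -0.463]
force: [-0.4, 0.2, -0.9]
grip_width: 1.002
```

```bash
python3 - <<'E'
from h import *
s=ctrl.sense(); print(s['eef_pos'],s['grip_width'],s['force'],s['time_s'])
o=[]
for n in ['scene','top']:
    im,d=ctrl.capture(n); P=cloud(n,d); i=im.astype(int)
    blue=(i[...,2]>i[...,0]*1.6)&(i[...,2]>i[...,1]*1.3)
    m=blue&(np.hypot(P[...,0]-492,P[...,1]-11)<60)
    Z=P[...,2][m]; top=np.percentile(Z,97); q=P[m&(P[...,2]>top-6)]
    print(n,'rim z',top,cv2.minEnclosingCircle(q[:,:2].astype(np.float32)), 'tilt fit',np.linalg.lstsq(np.c_[q[:,:2]-q[:,:2].mean(0),np.ones(len(q))],q[:,2],rcond=None)[0])
    for qn in ['d_riser_center','square_riser_center','spindle_tip']:
        for r in ctrl.pinpoint(n,qn)[:2]: print(n,qn,r['score'],world(n,r['centre']).round(1))
    u,v=[int(a) for a in pix(n,np.array([492,11,60]))]
    o.append(cv2.resize(im[v-60:v+60,u-60:u+60,::-1],(400,400),interpolation=cv2.INTER_CUBIC))
cv2.imwrite('pics/end.png',np.hstack(o))
E
```

```text
[ 462.03383522 -201.07854305  232.47389675] 1.0020738803565516 [-0.39411404  0.15641295 -0.94745998] 9.1167
scene rim z 90.35566505646797 ((492.36767578125, 10.056622505187988), 25.846647262573242) tilt fit [-2.01748034e-03  7.93061421e-03  8.80519973e+01]
scene d_riser_center 0.58 [493.7  11.9  62.2]
scene d_riser_center 0.58 [667.  183.4  13.4]
scene square_riser_center 0.89 [424.8 285.4  22. ]
scene spindle_tip 0.79 [490.5  14.5  87.2]
top rim z 92.8899004552421 ((493.7355651855469, 11.271490097045898), 25.966928482055664) tilt fit [-9.95570246e-03  4.39715541e-03  9.01645770e+01]
top d_riser_center 0.83 [497.   10.6  66.2]
top d_riser_center 0.76 [670.5 183.3  18.6]
top square_riser_center 0.6 [421.4 283.8  29. ]
top spindle_tip 0.58 [494.2  15.2  86.8]
```

View pics/end.png

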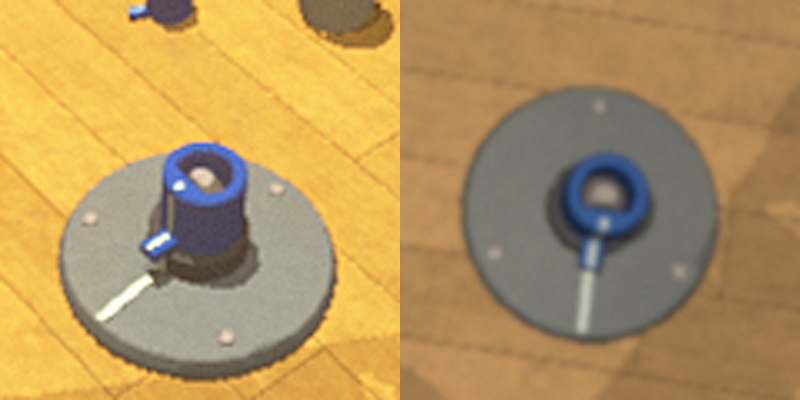

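The riser is home. Its rim rose 39–40 mm from its reading on the table, which matches the shoulder height. The pictures show the tongue in line with the foot's white line, the collar upright and the gripper clear.

```bash
python3 -c "
from rig import ctrl
print(ctrl.finish_job())"
```

```text
the job is handed in; nothing more can be done
None
```

I picked up the larger blue riser and turned it about 22° so its flat matched the spindle's. I then lowered it to the shoulder, let go, backed the gripper off and handed the job in at about 9 s of the 40 s allowed.

**Last checks:**
- **Height:** the rim stands 39–40 mm higher than it did on the table in both cameras, which matches the 40 mm shoulder.
- **Position:** the riser's axis is within about 2 mm of the spindle's.
- **Tilt:** about 0.01 rad.
- **Flat:** the tongue lines up with the foot's white line by eye. I made no separate angle measurement after letting go; just before lowering, it measured within a few degrees.
- **Yellow riser:** it reads where it did at the start, within detector error, and the arm never went near it.
- **Forces:** the wrist force read under 10 N at every check during lowering. A side force of about 7 N showed up partway down, so I shifted the arm 1 mm sideways.

No check failed. The two cameras' height readings differ by about 2 mm, which is within their calibration error.

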